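Put the balance weights back in their block in order of size

TASK

The practical is over and the four balance weights have been left about the table. Put them back in the wooden weight block, each upright and fully down in the hole made for its size, so that they stand in order from smallest to largest. Set them in rather than dropping them, knock none over, and leave the dye bottles beside them standing where they are.

Things in the scene. Friction and masses are not known exactly. Their poses are not given: they have to be found in the camera images.
- weight_smallest_mid (a point): The smallest of four plain brass balance weights (round, one shape, four sizes): foot cylinder 20 mm in diameter, then a narrower neck, then a round flat-topped head 17 mm in diameter and 10 mm high; 36 mm high over all. Stands upright at the start. The point is on its axis half-way up, 18 mm above its underside; z points up through the head. About 50 g.
- weight_second_mid (a point): The second smallest of four plain brass balance weights (round, one shape, four sizes): foot cylinder 26 mm in diameter, then a narrower neck, then a round flat-topped head 22 mm in diameter and 12 mm high; 46 mm high over all. Stands upright at the start. The point is on its axis half-way up, 23 mm above its underside; z points up through the head. About 100 g.
- weight_third_mid (a point): The second largest of four plain brass balance weights (round, one shape, four sizes): foot cylinder 33 mm in diameter, then a narrower neck, then a round flat-topped head 28 mm in diameter and 15 mm high; 57 mm high over all. Stands upright at the start. The point is on its axis half-way up, 28.5 mm above its underside; z points up through the head. About 200 g.
- weight_largest_mid (a point): The largest of four plain brass balance weights (round, one shape, four sizes): foot cylinder 42 mm in diameter, then a narrower neck, then a round flat-topped head 36 mm in diameter and 18 mm high; 70 mm high over all. Stands upright at the start. The point is on its axis half-way up, 35 mm above its underside; z points up through the head. About 500 g.
- hole_smallest (a point): Centre of the mouth (level with the block's top) of the 24 mm round hole for the weight with the 20 mm foot. Flat floor 16 mm down; the top 6 mm flares to 32 mm. One of four holes in one row, smallest to largest, in a fixed light-wood block 207 x 72 x 26 mm; x axis along the row to the largest, z up. Seated weights stand 18 mm apart: close the fingers across the row.
- hole_second (a point): Centre of the mouth (level with the block's top) of the 30 mm round hole for the weight with the 26 mm foot. Flat floor 16 mm down; the top 6 mm flares to 38 mm. In the same block and row, 41 mm from the smallest hole towards the largest; x axis along the row to the largest, z up.
- hole_third (a point): Centre of the mouth (level with the block's top) of the 37 mm round hole for the weight with the 33 mm foot. Flat floor 16 mm down; the top 6 mm flares to 45 mm. In the same block and row, 88.5 mm from the smallest hole towards the largest; x axis along the row to the largest, z up.
- hole_largest (a point): Centre of the mouth (level with the block's top) of the 46 mm round hole for the weight with the 42 mm foot. Flat floor 16 mm down; the top 6 mm flares to 54 mm. In the same block and row, 144 mm from the smallest hole towards the largest; x axis along the row to the largest, z up.
- dye_red: Small brown bottle with a white cap and a label with a red stripe, 28 mm in diameter and 65 mm high, standing behind the right half of the work near the photometer; origin at the centre of its underside. A bystander.
- dye_blue: The like bottle with a blue stripe, 28 mm in diameter and 65 mm high, standing on the left near the open reagent case; origin at the centre of its underside. A bystander.
There are look-alikes about, which are no part of the job. What is shaped like the part that bears weight_largest_mid but purple is not meant.

How it is judged:
By the outcome, as a careful person would: the job done as asked, in the order asked, and still so for the second after the job is handed in, with the robot touching nothing.
It also fails if it takes over 109 s, if anything falls off the work surface, if the arm or the gripper's body presses on something with over 40 N, if the wrist force passes 120 N, or if a joint passes its speed limit or range.

ROBOT

A 6-joint arm with a two-finger parallel gripper is mounted at the origin on a cart in front of the work surface, level with it; the furniture and walls round the work are solid. World frame = base frame: x ahead of the robot, y to its left, z up, the work surface at z = 0. Lengths are in m, angles in rad, forces in N, time in s.
With the tool pointing down it reaches from about 0.4 to 0.825 m from the base axis. Payload 7 kg.
Tool frame: the origin (TCP) lies midway between the tips of the shut fingers; the grasp point (between the pads) lies hold_point_z behind it (hold_point_z is the distance from the TCP to the grasp point, in m); z points along the fingers, y is the line along which they close (so a half turn about z gives the same grasp; the last joint's range is limited). The gripper opens to 88 mm and grips with 3 to 60 N. Pads are 19 mm wide; open, the fingers measure 130 mm over their backs; the gripper's body (78 mm by 193 mm) begins 47 mm behind the grasp point.
Start: joints at [-1.023, 0.359, 0.012, 0, -1.224, -0.288], TCP at [0.173, -0.652, 0.227] pointing down, gripper open.
Joint ranges: [-3.07, 3.07], [-1.43, 2.12], [-1.02, 1.25], [-3.03, 1.67], [-3.05, -0], [-3.03, 3.03]. Speed limits (rad/s): [2.39, 2.39, 3.01, 3.14, 3.14, 3.14].

INTERFACE

Orientations are given as [roll, pitch, yaw] about the fixed x, y, z axes, in that order (R = Rz(yaw) Ry(pitch) Rx(roll)).
In Python, from station import * gives the robot as it stands.
- The arm moves only by the tool apply_moves, never from a script. Its argument "steps" is a list of rows, each an object with "translation": the shift along the world's x, y, z scaled (see below), a list of three; "rotation": the turn, a rotation vector about the world's x, y, z scaled (see below), a list of three. A call has exactly 10 rows; each row is the pose to reach, as a shift and turn from the pose commanded when the call began; what a row does not reach only later rows make up. The controller multiplies each number of a shift by 250 mm and each number of a turn by 30 degrees. A row lasts 1/12 s, in which the tool goes at most 41.7 mm and 7.16 degrees, less where a joint would pass 70% of its speed; a pose out of reach is approached as far as the arm can. A call with a number of a shift or a turn outside -1 to 1 is refused whole. A call with a gripper value outside its range is refused whole. "jaw" is the closure, from -1 (fully open) to 1 (shut), so that 0 is half open, set as the call begins (left out, the last holds). The fingers move at their own pace and stop on an object; "newtons" is the grip in N (left out, the last holds). Time passes only in rows, so rows that repeat a pose let the fingers close, or fill a call up. It gives the time, the measured TCP pose, the force, the opening and the grip force at its end, in the units of the state.
- get_state(): the state, without advancing time (a new reading comes with each control period).
- grab_frame(name): name is "scene" or "top" or "wrist"; returns the picture (400x640x3 uint8, blue, green, red); there is no depth.
- camera_model(name): a dict with "fx", "fy", "cx", "cy" (pixels), "k1" (the pictures are not rectified: a ray, as slopes to the right and down, at radius r is drawn at 1 + k1 r^2 times it, then the intrinsics apply), "xyz" and "rotation" of the camera in the world. Camera axes: x right, y down, z forward; pixel columns grow to the right and rows downward; lengths in m; the calibration is good to about 2 mm. A picture is of the moment at which its call begins: read the wrist's pose just before it. camera_model takes no time and is no camera call; for the wrist camera it gives the pose at the moment of the call.
- job_done(): hands the job in; it is judged then, once.
The state is a dict: "t": time; "q": joint angles; "qd": joint speeds; "joint_efforts": joint torques, N m; "eef_pos": TCP position; "ee_rot": TCP orientation; "force": force on the tool from outside, world axes, zero at the start; "moment": the same for the moment, N m; "width": finger opening in m; "gripper_force": force on a finger pad.
Only numpy, scipy, OpenCV 4.12 (cv2) and the standard library are available. Lean on these libraries where they do the work, as an engineer would, in place of code of your own. Each camera call takes 0.05 s, during which the arm holds its last target. There are 200 camera calls.

## Working session

There is one attempt and no reset: what is moved stays moved. The work goes in short steps, Python scripts to look and compute and a tool call to move; the robot and the scene stay as the last step left them, time stands still between calls to the robot, and variables do not carry over. Pictures are saved under pics/ and viewed, at most 14 in all, crops included, and the job is handed in when it is done.

Besides the shell and the picture viewer there is one more tool, called after "Request:" in YAML: its name, and indented under it one key for each argument. apply_moves: Moves the arm, as the interface text tells. Shifts and turns lie within -1 to 1; 1 stands for 250 mm of shift or 30 degrees of turn. Its arguments: {"type":"object","properties":{"steps":{"type":"array"},"jaw":{"type":"number"},"newtons":{"type":"number"}},"required":["steps"]}

```bash
ls; mkdir -p pics; cat > h.py <<'E'
from station import *
import numpy as np, cv2, json
def shot(n,f):
    m=camera_model(n); im=grab_frame(n); cv2.imwrite('pics/'+f,im); return im,m
def ray(m,u,v):
    d=np.array([(u-m["cx"])/m["fx"],(v-m["cy"])/m["fy"]]); s=d.copy()
    for _ in range(20): s=d/(1+m["k1"]*(s@s))
    R=np.array(m["rotation"]); return np.array(m["xyz"]),R@np.r_[s,1]
def onz(m,u,v,z):
    o,r=ray(m,u,v); return o+r*(z-o[2])/r[2]
def proj(m,p):
    R=np.array(m["rotation"]); c=R.T@(np.array(p)-np.array(m["xyz"])); s=c[:2]/c[2]; s=s*(1+m["k1"]*(s@s))
    return np.array([m["fx"]*s[0]+m["cx"],m["fy"]*s[1]+m["cy"]])
E
python3 - <<'E'
from h import *
s=get_state(); print({k:np.round(v,3).tolist() for k,v in s.items()})
for n in("scene","top"):
    im,m=shot(n,n+'0.png'); print(n,m)
print(camera_model("wrist"))
E
```

```text
pics
{'t': 0.0, 'q': [-1.023, 0.359, 0.011, -0.0, -1.224, -0.288], 'qd': [-0.001, -0.001, -0.0, 0.001, -0.001, 0.0], 'joint_efforts': [0.001, -58.272, 29.306, 6.998, 0.007, -0.0], 'eef_pos': [0.173, -0.652, 0.226], 'ee_rot': [3.14, -0.0, -2.882], 'force': [0.439, -0.026, 0.819], 'moment': [0.028, -0.002, -0.004], 'gripper_force': 0.0, 'width': 0.088}
scene {'fx': 419.5008603935727, 'fy': 419.5008603935727, 'cx': 316.7963643026533, 'cy': 209.32563560233424, 'k1': -0.06525609592506362, 'xyz': array([-0.40021445, -0.73049315,  0.85651221]), 'rotation': array([-2.1878456 ,  0.0054304 , -0.95561516])}
top {'fx': 373.4276415533096, 'fy': 373.4276415533096, 'cx': 316.7942587658763, 'cy': 200.85042539088212, 'k1': -0.04084514618132403, 'xyz': array([ 0.47199124, -0.04304881,  1.15526179]), 'rotation': array([-3.04766355,  0.00316712, -1.56140603])}
{'fx': 279.3351690569474, 'fy': 279.3351690569474, 'cx': 315.36456280316185, 'cy': 196.95810771178054, 'k1': -0.018263745886859806, 'xyz': array([ 0.10240947, -0.67126395,  0.38388895]), 'rotation': array([ 2.86556381e+00, -4.38284095e-04,  1.82948193e+00])}
```

```bash
sed -i 's/^import numpy.*/&\nfrom scipy.spatial.transform import Rotation as Ro/; s/np.array(m\["rotation"\])/Ro.from_euler("xyz",m["rotation"]).as_matrix()/' h.py; python3 -c "
import station;print([ (n,getattr(station,n)) for n in dir(station) if n[0]!='_'])"
```

```text
[('Unreachable', <class 'station.Unreachable'>), ('camera_model', <function make.<locals>.<lambda> at 0x7f2c84858680>), ('get_state', <function make.<locals>.<lambda> at 0x7f2c848585e0>), ('grab_frame', <function make.<locals>.drawn_camera at 0x7f2c848580e0>), ('hold_point_z', 0.0188), ('job_done', <function connect.<locals>.done at 0x7f2c84e3b7e0>)]
```

View pics/scene0.png

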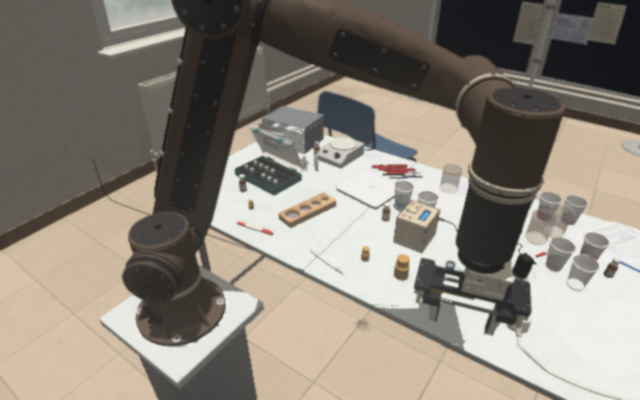

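View pics/top0.png

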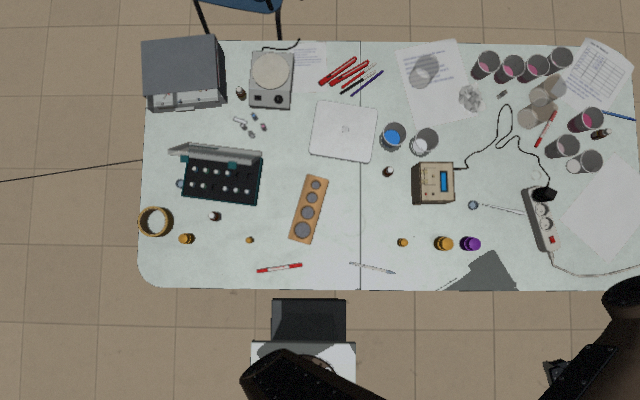

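```bash
python3 - <<'E'
from h import *
im=cv2.imread('pics/top0.png'); m=camera_model("top")
hsv=cv2.cvtColor(im,cv2.COLOR_BGR2HSV)
br=cv2.inRange(hsv,(10,130,90),(28,255,255))
n,l,st,c=cv2.connectedComponentsWithStats(br)
for i in range(1,n):
    if st[i,4]>15: print('brass',st[i],c[i].round(1),onz(m,*c[i],0.03).round(3))
x0,y0,w,h=160,150,340,120
cv2.imwrite('pics/c1.png',cv2.resize(im[150:260,170:490],None,fx=2.5,fy=2.5,interpolation=cv2.INTER_CUBIC))
for n_,u,v,z in [('h1',316,184,.026),('h2',312,197,.026),('h3',307,212,.026),('h4',302,227,.026),('blue',215,216,.065),('red',388,171,.065),('purple',472,243,.05)]: print(n_,onz(m,u,v,z).round(3))
E
```

```text
brass [179 234  12  10  78] [183.8 238.5] [0.46  0.362 0.03 ]
brass [437 237  16  13 139] [445.2 243.5] [ 0.453 -0.426  0.03 ]
brass [246 238   6   5  23] [248.8 240. ] [0.458 0.165 0.03 ]
brass [399 239   9   7  46] [403.2 242. ] [ 0.456 -0.299  0.03 ]
h1 [ 0.63  -0.036  0.026]
h2 [ 0.59  -0.024  0.026]
h3 [ 0.544 -0.009  0.026]
h4 [0.499 0.005 0.026]
blue [0.527 0.26  0.065]
red [ 0.665 -0.248  0.065]
purple [ 0.455 -0.499  0.05 ]
```

View pics/c1.png

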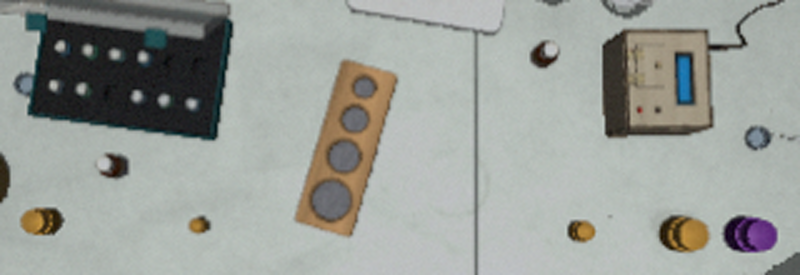

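Brass candidates in the top view: largest (444,243), second (403,242), smallest (249,240) and third (186,239). Their widths of about 16, 9, 6 and 12 px match the 42, 26, 20 and 33 mm feet. The purple one at (472,243) is the look-alike and stays put. The block's holes run from the smallest at (316,184) to the largest at (302,227). The bottles are at (215,216) and (388,171).

First I'll move over the block and take a close look.

Request:
apply_moves:
  steps:
    - {"translation": [0.04, 0.09, 0.0], "rotation": [0, 0, -0.05]}
    - {"translation": [0.08, 0.18, 0.0], "rotation": [0, 0, -0.1]}
    - {"translation": [0.13, 0.27, 0.0], "rotation": [0, 0, -0.15]}
    - {"translation": [0.17, 0.36, 0.0], "rotation": [0, 0, -0.2]}
    - {"translation": [0.22, 0.45, 0.0], "rotation": [0, 0, -0.25]}
    - {"translation": [0.26, 0.54, 0.0], "rotation": [0, 0, -0.3]}
    - {"translation": [0.31, 0.63, 0.0], "rotation": [0, 0, -0.35]}
    - {"translation": [0.35, 0.72, 0.0], "rotation": [0, 0, -0.4]}
    - {"translation": [0.4, 0.81, 0.0], "rotation": [0, 0, -0.45]}
    - {"translation": [0.44, 0.9, 0.0], "rotation": [0, 0, -0.5]}

```text
t: 0.93
eef_pos: [0.2837, -0.4261, 0.2263]
ee_rot: [3.141, -0.0, 3.138]
force: [0.6, -0.4, 0.5]
width: 0.0875
gripper_force: 0.0
```

Request:
apply_moves:
  steps:
    - {"translation": [0.04, 0.09, 0.0], "rotation": [0, 0, -0.06]}
    - {"translation": [0.08, 0.18, 0.0], "rotation": [0, 0, -0.12]}
    - {"translation": [0.13, 0.27, 0.0], "rotation": [0, 0, -0.18]}
    - {"translation": [0.17, 0.36, 0.0], "rotation": [0, 0, -0.24]}
    - {"translation": [0.22, 0.45, 0.0], "rotation": [0, 0, -0.3]}
    - {"translation": [0.26, 0.54, 0.0], "rotation": [0, 0, -0.36]}
    - {"translation": [0.31, 0.63, 0.0], "rotation": [0, 0, -0.42]}
    - {"translation": [0.35, 0.72, 0.0], "rotation": [0, 0, -0.48]}
    - {"translation": [0.4, 0.81, 0.0], "rotation": [0, 0, -0.54]}
    - {"translation": [0.44, 0.9, 0.0], "rotation": [0, 0, -0.58]}

```text
t: 1.77
eef_pos: [0.3937, -0.2011, 0.2265]
ee_rot: [3.141, -0.0, 2.834]
force: [0.8, -1.1, 0.8]
width: 0.0879
gripper_force: 0.0
```

Request:
apply_moves:
  steps:
    - {"translation": [0.04, 0.09, -0.02], "rotation": [0, 0, 0]}
    - {"translation": [0.08, 0.18, -0.04], "rotation": [0, 0, 0]}
    - {"translation": [0.13, 0.27, -0.06], "rotation": [0, 0, 0]}
    - {"translation": [0.17, 0.36, -0.08], "rotation": [0, 0, 0]}
    - {"translation": [0.22, 0.48, -0.1], "rotation": [0, 0, 0]}
    - {"translation": [0.26, 0.6, -0.1], "rotation": [0, 0, 0]}
    - {"translation": [0.31, 0.72, -0.1], "rotation": [0, 0, 0]}
    - {"translation": [0.35, 0.84, -0.1], "rotation": [0, 0, 0]}
    - {"translation": [0.4, 0.92, -0.1], "rotation": [0, 0, 0]}
    - {"translation": [0.4, 0.92, -0.1], "rotation": [0, 0, 0]}

```text
t: 2.6
eef_pos: [0.4952, 0.0308, 0.2013]
ee_rot: [3.141, 0.0, 2.839]
force: [0.4, 0.4, 1.4]
width: 0.0876
gripper_force: 0.0
```

```bash
python3 - <<'E'
from h import *
im,m=shot("wrist","w1.png"); s=get_state(); print(s["eef_pos"],m["xyz"],m["rotation"])
for n,p in dict(h1=(.63,-.036,.026),h4=(.499,.005,.026),small=(.458,.165,.03)).items(): print(n,proj(m,p))
E
```

```text
[0.49394845 0.02937522 0.20102773] [0.42506997 0.052435   0.35937853] [2.86456350e+00 4.93838866e-04 1.26693244e+00]
h1 [298.62375314 286.39747517]
h4 [296.70086845 189.09791843]
small [418.69305826 115.78870095]
```

View pics/w1.png

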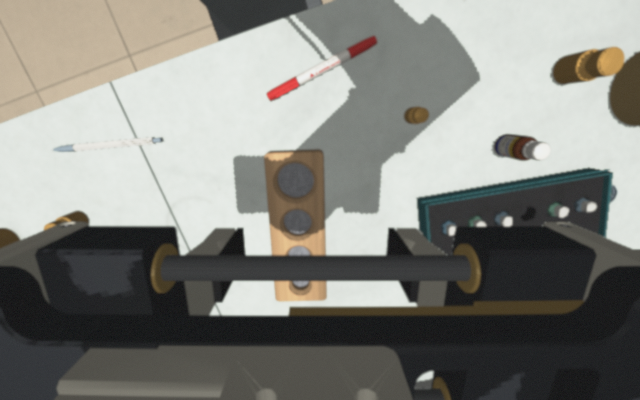

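```bash
cat >> h.py <<'E'
def holes(im,m,box,z=.014,scl=1.):
    x0,y0,x1,y1=box; hsv=cv2.cvtColor(im,cv2.COLOR_BGR2HSV)[y0:y1,x0:x1]
    wood=cv2.inRange(hsv,(5,60,40),(25,255,255))
    cs,hi=cv2.findContours(wood,cv2.RETR_CCOMP,cv2.CHAIN_APPROX_NONE); out=[]
    for c,h in zip(cs,hi[0]):
        if h[3]>=0 and cv2.contourArea(c)>20:
            M=cv2.moments(c); u,v=M['m10']/M['m00']+x0,M['m01']/M['m00']+y0
            k=m["fx"]/(m["xyz"][2]-z); out.append((u,v,2*(cv2.contourArea(c)/np.pi)**.5/k,onz(m,u,v,z)))
    big=max(cs,key=cv2.contourArea); return out,[onz(m,p[0]+x0,p[1]+y0,.026) for p in cv2.boxPoints(cv2.minAreaRect(big))]
E
python3 - <<'E'
from h import *
for f,n,b in (('top0','top',(280,165,340,255)),('w1','wrist',(255,135,340,310))):
    o,c=holes(cv2.imread(f'pics/{f}.png'),camera_model(n),b); print(n)
    for q in o: print(np.round(q[:3],4),q[3].round(4))
    print(np.round(c,4).tolist())
im=cv2.imread('pics/w1.png');m=camera_model('wrist');hsv=cv2.cvtColor(im,cv2.COLOR_BGR2HSV)
mk=cv2.inRange(hsv,(8,110,40),(28,255,255)); n,l,st,c=cv2.connectedComponentsWithStats(mk)
for i in range(1,n):
    if st[i,4]>60 and c[i][1]<220: print(st[i],c[i].round(1),onz(m,*c[i],.02).round(4))
E
```

```text
top
[3.020361e+02 2.297043e+02 4.970000e-02] [0.4907 0.0057 0.014 ]
[3.072753e+02 2.122753e+02 3.960000e-02] [ 0.5441 -0.0096  0.014 ]
[3.114559e+02 1.973856e+02 3.320000e-02] [ 0.59   -0.0219  0.014 ]
[3.153644e+02 1.846356e+02 2.650000e-02] [ 0.6296 -0.0335  0.014 ]
[[0.4655, 0.0489, 0.026], [0.6632, -0.0061, 0.026], [0.6432, -0.0755, 0.026], [0.4462, -0.0195, 0.026]]
wrist
[2.973049e+02 2.215317e+02 3.410000e-02] [ 0.5422 -0.0114  0.014 ]
[2.951601e+02 1.797189e+02 4.550000e-02] [0.488  0.0038 0.014 ]
[[0.4423, -0.0192, 0.026], [0.461, 0.0478, 0.026], [0.5952, 0.0114, 0.026], [0.5747, -0.0635, 0.026]]
[ 554   48   71   35 1672] [589.4  64.9] [0.46   0.3652 0.02  ]
[406 108  22  15 260] [416.2 114.9] [0.4557 0.1643 0.02  ]
[509 137  22  22 250] [517.4 146.8] [0.5285 0.2745 0.02  ]
[ 45 213  42  17 194] [ 68.  219.1] [ 0.4472 -0.297   0.02  ]
```

Wrist and top agree to about 2 mm: h4 is near (0.489,0.005) and h3 near (0.543,-0.0105). The row direction is 164.2°, and the spacings are 144.3 and 55.5 mm as specified. In the wrist view the smallest weight at (416,115) lies at (0.457,0.165). Next is the pick of the smallest.

Request:
apply_moves:
  steps:
    - {"translation": [-0.03, 0.13, 0.0], "rotation": [0, 0, 0.06]}
    - {"translation": [-0.07, 0.27, 0.0], "rotation": [0, 0, 0.06]}
    - {"translation": [-0.11, 0.41, 0.0], "rotation": [0, 0, 0.06]}
    - {"translation": [-0.145, 0.548, 0.0], "rotation": [0, 0, 0.06]}
    - {"translation": [-0.145, 0.548, -0.12], "rotation": [0, 0, 0.06]}
    - {"translation": [-0.145, 0.548, -0.26], "rotation": [0, 0, 0.06]}
    - {"translation": [-0.145, 0.548, -0.4], "rotation": [0, 0, 0.06]}
    - {"translation": [-0.145, 0.548, -0.54], "rotation": [0, 0, 0.06]}
    - {"translation": [-0.145, 0.548, -0.65], "rotation": [0, 0, 0.06]}
    - {"translation": [-0.145, 0.548, -0.728], "rotation": [0, 0, 0.06]}
  jaw: 0.0
  newtons: 20

```text
t: 3.48
eef_pos: [0.4556, 0.1628, 0.0171]
ee_rot: [-3.139, -0.002, 2.866]
force: [0.3, -0.1, -0.2]
width: 0.0439
gripper_force: 0.0
```

Request:
apply_moves:
  steps:
    - {"translation": [0, 0, 0], "rotation": [0, 0, 0]}
    - {"translation": [0, 0, 0], "rotation": [0, 0, 0]}
    - {"translation": [0, 0, 0], "rotation": [0, 0, 0]}
    - {"translation": [0, 0, 0], "rotation": [0, 0, 0]}
    - {"translation": [0, 0, 0], "rotation": [0, 0, 0]}
    - {"translation": [0, 0, 0], "rotation": [0, 0, 0]}
    - {"translation": [0, 0, 0], "rotation": [0, 0, 0]}
    - {"translation": [0, 0, 0], "rotation": [0, 0, 0]}
    - {"translation": [0, 0, 0], "rotation": [0, 0, 0]}
    - {"translation": [0, 0, 0], "rotation": [0, 0, 0]}
  jaw: 1.0

```text
t: 4.32
eef_pos: [0.4583, 0.1656, 0.021]
ee_rot: [3.139, 0.002, 2.868]
force: [0.1, -0.2, 7.6]
width: 0.0159
gripper_force: 19.9
```

Request:
apply_moves:
  steps:
    - {"translation": [0, 0, 0.01], "rotation": [0, 0, 0]}
    - {"translation": [0, 0, 0.03], "rotation": [0, 0, 0]}
    - {"translation": [0, 0, 0.06], "rotation": [0, 0, 0]}
    - {"translation": [0, 0, 0.1], "rotation": [0, 0, 0]}
    - {"translation": [0, 0, 0.14], "rotation": [0, 0, 0]}
    - {"translation": [0, 0, 0.18], "rotation": [0, 0, 0]}
    - {"translation": [0, 0, 0.22], "rotation": [0, 0, 0]}
    - {"translation": [0, 0, 0.26], "rotation": [0, 0, 0]}
    - {"translation": [0, 0, 0.3], "rotation": [0, 0, 0]}
    - {"translation": [0, 0, 0.3], "rotation": [0, 0, 0]}

```text
t: 5.15
eef_pos: [0.458, 0.1653, 0.0969]
ee_rot: [3.139, 0.002, 2.868]
force: [-0.2, 1.4, 0.0]
width: 0.016
gripper_force: 19.6
```

```bash
python3 - <<'E'
from h import *
im,m=shot("wrist","w2.png"); im2,m2=shot("scene","s2.png"); s=get_state(); print(s["eef_pos"],s["ee_rot"],s["force"],s["width"])
u,v=proj(m,s["eef_pos"]); a,b=proj(m2,s["eef_pos"]); print(u,v,a,b)
a,b=int(a),int(b)
c1=im[150:350,200:440]; c2=im2[b-50:b+50,a-60:a+60]
cv2.imwrite('pics/c2.png',np.hstack([cv2.resize(c1,(480,400),interpolation=2),cv2.resize(c2,(320,400),interpolation=2)]))
E
```

```text
[0.45712424 0.16476888 0.09500609] [3.14052846e+00 4.45210276e-04 2.86719316e+00] [ 0.43269758 -0.85453943  0.10832036] 0.015762737902400157
314.8359711666781 238.92959883605397 248.98459951669355 185.38666552303545
```

View pics/c2.png

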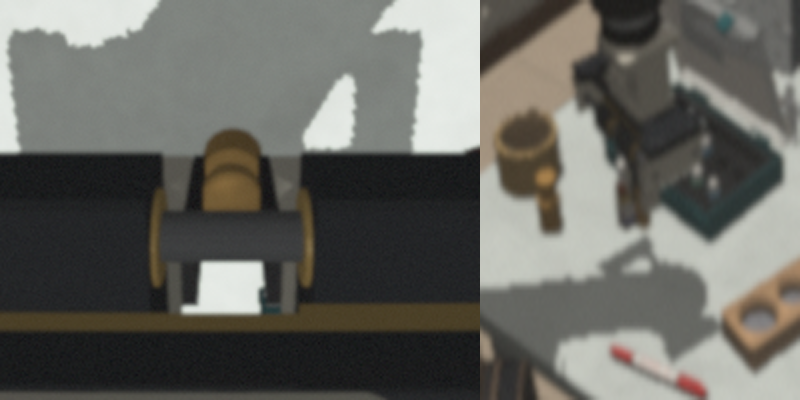

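```bash
cat >> h.py <<'E'
def held(im,m,p,yaw,foot,head,H,tip):
    """compare held weight's brass blob with prediction; p=TCP, tip=TCP height above weight underside"""
    t=np.array([np.cos(yaw),np.sin(yaw),0]); q=np.array(p)-[0,0,tip]
    hsv=cv2.cvtColor(im,cv2.COLOR_BGR2HSV); mk=cv2.inRange(hsv,(8,110,30),(28,255,255))
    u,v=proj(m,q+[0,0,.005]); u,v=int(u),int(v); k=60
    mk[:, :u-k]=0; mk[:,u+k:]=0
    n,l,st,c=cv2.connectedComponentsWithStats(mk)
    i=min((i for i in range(1,n) if st[i,4]>80),key=lambda i:np.hypot(c[i][0]-u,c[i][1]-v))
    print('blob',st[i],'foot edge pred',proj(m,q+t*foot/2).round(1),'widest row left/right pred',proj(m,q+np.cross(t,[0,0,1])*foot/2).round(1),proj(m,q-np.cross(t,[0,0,1])*foot/2).round(1))
E
python3 - <<'E'
from h import *
m=camera_model("wrist");s=get_state()
held(cv2.imread('pics/w2.png'),m,s["eef_pos"],s["ee_rot"][2],.020,.017,.036,.020)
print(s["eef_pos"])
E
```

```text
blob [ 301  216   30   39 1003] foot edge pred [316.  215.1] widest row left/right pred [330.6 228.8] [301.4 228.8]
[0.45712424 0.16476888 0.09500609]
```

Request:
apply_moves:
  steps:
    - {"translation": [0.04, -0.05, 0], "rotation": [0, 0, 0]}
    - {"translation": [0.11, -0.13, 0], "rotation": [0, 0, 0]}
    - {"translation": [0.19, -0.22, 0], "rotation": [0, 0, 0]}
    - {"translation": [0.27, -0.32, 0], "rotation": [0, 0, 0]}
    - {"translation": [0.36, -0.42, 0], "rotation": [0, 0, 0]}
    - {"translation": [0.45, -0.52, 0], "rotation": [0, 0, 0]}
    - {"translation": [0.54, -0.62, 0], "rotation": [0, 0, 0]}
    - {"translation": [0.61, -0.71, 0], "rotation": [0, 0, 0]}
    - {"translation": [0.66, -0.77, 0], "rotation": [0, 0, 0]}
    - {"translation": [0.685, -0.798, 0], "rotation": [0, 0, 0]}

```text
t: 6.08
eef_pos: [0.629, -0.0371, 0.093]
ee_rot: [-3.14, -0.002, 2.865]
force: [1.2, 0.1, -2.0]
width: 0.0158
gripper_force: 19.8
```

```bash
python3 - <<'E'
from h import *
im,m=shot("wrist","w3.png"); s=get_state(); print(s["eef_pos"])
for n,p in (('h4',(.489,.005,.014)),('h3',(.543,-.0105,.014)),('h2',(.5884,-.0232,.014))): print(n,proj(m,p))
o,c=holes(im,m,(200,0,440,240))
for q in o: print(np.round(q[:3],4),q[3].round(4))
cv2.imwrite('pics/c3.png',cv2.resize(im[20:260,220:420],None,fx=2.4,fy=2.4,interpolation=2))
E
```

```text
[ 0.62934322 -0.03724548  0.09309944]
h4 [319.01640501  17.78532405]
h3 [318.63755004  96.4362568 ]
h2 [318.72491084 155.22805845]
[3.19636e+02 2.02936e+02 2.24000e-02] [ 0.6293 -0.0339  0.014 ]
[3.196638e+02 1.560989e+02 3.110000e-02] [ 0.5893 -0.0226  0.014 ]
[3.197545e+02 9.705330e+01 4.140000e-02] [ 0.5437 -0.0098  0.014 ]
```

View pics/c3.png

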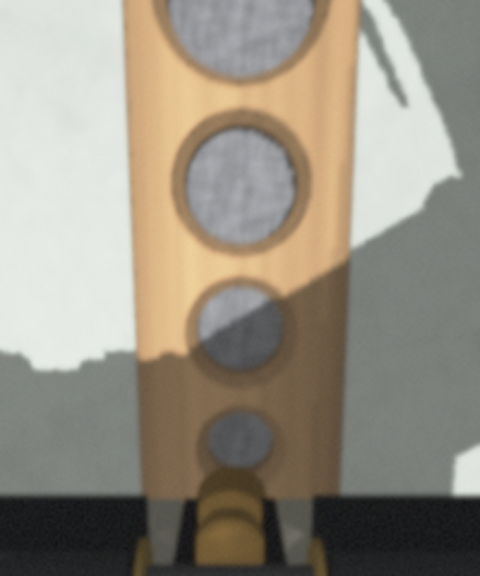

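Request:
apply_moves:
  steps:
    - {"translation": [0, 0, -0.01], "rotation": [0, 0, 0]}
    - {"translation": [0, 0, -0.03], "rotation": [0, 0, 0]}
    - {"translation": [0, 0, -0.05], "rotation": [0, 0, 0]}
    - {"translation": [0, 0, -0.07], "rotation": [0, 0, 0]}
    - {"translation": [0, 0, -0.09], "rotation": [0, 0, 0]}
    - {"translation": [0, 0, -0.11], "rotation": [0, 0, 0]}
    - {"translation": [0, 0, -0.12], "rotation": [0, 0, 0]}
    - {"translation": [0, 0, -0.12], "rotation": [0, 0, 0]}
    - {"translation": [0, 0, -0.12], "rotation": [0, 0, 0]}
    - {"translation": [0, 0, -0.12], "rotation": [0, 0, 0]}

```text
t: 6.97
eef_pos: [0.6286, -0.0348, 0.0648]
ee_rot: [3.142, 0.0, 2.867]
force: [0.0, 0.0, -0.3]
width: 0.0156
gripper_force: 19.8
```

```bash
python3 - <<'E'
from h import *
im,m=shot("wrist","w4.png"); s=get_state(); print(s["eef_pos"],s["ee_rot"])
o,c=holes(im,m,(200,0,440,240))
for q in o: print(np.round(q[:3],4),q[3].round(4))
held(im,m,s["eef_pos"],s["ee_rot"][2],.020,.017,.036,.020)
E
```

```text
[ 0.62862946 -0.0348081   0.06487561] [3.14137658e+00 5.34649165e-04 2.86738428e+00]
[3.185610e+02 2.099449e+02 1.760000e-02] [ 0.6259 -0.0319  0.014 ]
[3.180732e+02 1.613369e+02 3.050000e-02] [ 0.5888 -0.0219  0.014 ]
[3.181704e+02 9.432890e+01 4.130000e-02] [ 0.5431 -0.0091  0.014 ]
blob [ 301  216   30   39 1030] foot edge pred [316.  215.2] widest row left/right pred [330.6 229. ] [301.4 229. ]
```

Request:
apply_moves:
  steps:
    - {"translation": [0.002, 0.006, -0.01], "rotation": [0, 0, 0]}
    - {"translation": [0.002, 0.006, -0.03], "rotation": [0, 0, 0]}
    - {"translation": [0.002, 0.006, -0.05], "rotation": [0, 0, 0]}
    - {"translation": [0.002, 0.006, -0.07], "rotation": [0, 0, 0]}
    - {"translation": [0.002, 0.006, -0.085], "rotation": [0, 0, 0]}
    - {"translation": [0.002, 0.006, -0.1], "rotation": [0, 0, 0]}
    - {"translation": [0.002, 0.006, -0.115], "rotation": [0, 0, 0]}
    - {"translation": [0.002, 0.006, -0.125], "rotation": [0, 0, 0]}
    - {"translation": [0.002, 0.006, -0.132], "rotation": [0, 0, 0]}
    - {"translation": [0.002, 0.006, -0.132], "rotation": [0, 0, 0]}

```text
t: 7.85
eef_pos: [0.629, -0.0333, 0.0314]
ee_rot: [-3.142, 0.0, 2.867]
force: [0.2, 0.0, -0.8]
width: 0.0159
gripper_force: 19.8
```

Request:
apply_moves:
  steps:
    - {"translation": [0, 0, -0.002], "rotation": [0, 0, 0]}
    - {"translation": [0, 0, -0.004], "rotation": [0, 0, 0]}
    - {"translation": [0, 0, -0.006], "rotation": [0, 0, 0]}
    - {"translation": [0, 0, -0.008], "rotation": [0, 0, 0]}
    - {"translation": [0, 0, -0.01], "rotation": [0, 0, 0]}
    - {"translation": [0, 0, -0.01], "rotation": [0, 0, 0]}
    - {"translation": [0, 0, -0.01], "rotation": [0, 0, 0]}
    - {"translation": [0, 0, -0.01], "rotation": [0, 0, 0]}
    - {"translation": [0, 0, -0.01], "rotation": [0, 0, 0]}
    - {"translation": [0, 0, -0.01], "rotation": [0, 0, 0]}

```text
t: 8.68
eef_pos: [0.6297, -0.0333, 0.0309]
ee_rot: [3.141, 0.002, 2.868]
force: [-3.0, 0.0, 12.7]
width: 0.0157
gripper_force: 20.5
```

Request:
apply_moves:
  steps:
    - {"translation": [0, 0, 0.008], "rotation": [0, 0, 0]}
    - {"translation": [0, 0, 0.008], "rotation": [0, 0, 0]}
    - {"translation": [0, 0, 0.008], "rotation": [0, 0, 0]}
    - {"translation": [0, 0, 0.008], "rotation": [0, 0, 0]}
    - {"translation": [0, 0, 0.02], "rotation": [0, 0, 0]}
    - {"translation": [0, 0, 0.06], "rotation": [0, 0, 0]}
    - {"translation": [0, 0, 0.14], "rotation": [0, 0, 0]}
    - {"translation": [0, 0, 0.22], "rotation": [0, 0, 0]}
    - {"translation": [0, 0, 0.3], "rotation": [0, 0, 0]}
    - {"translation": [0, 0, 0.4], "rotation": [0, 0, 0]}
  jaw: 0.0

```text
t: 9.52
eef_pos: [0.6283, -0.0334, 0.1299]
ee_rot: [-3.141, -0.001, 2.867]
force: [0.8, 1.2, 0.0]
width: 0.0436
gripper_force: 0.0
```

Request:
apply_moves:
  steps:
    - {"translation": [-0.05, -0.07, 0.08], "rotation": [0, 0, 0]}
    - {"translation": [-0.12, -0.18, 0.08], "rotation": [0, 0, 0]}
    - {"translation": [-0.2, -0.29, 0.08], "rotation": [0, 0, 0]}
    - {"translation": [-0.28, -0.41, 0.08], "rotation": [0, 0, 0]}
    - {"translation": [-0.36, -0.53, 0.08], "rotation": [0, 0, 0]}
    - {"translation": [-0.45, -0.65, 0.08], "rotation": [0, 0, 0]}
    - {"translation": [-0.53, -0.77, 0.08], "rotation": [0, 0, 0]}
    - {"translation": [-0.61, -0.88, 0.08], "rotation": [0, 0, 0]}
    - {"translation": [-0.69, -1.0, 0.08], "rotation": [0, 0, 0]}
    - {"translation": [-0.69, -1.0, 0.08], "rotation": [0, 0, 0]}

```text
t: 10.35
eef_pos: [0.4531, -0.2866, 0.1499]
ee_rot: [-3.141, -0.0, 2.864]
force: [0.1, 0.2, -0.4]
width: 0.0439
gripper_force: 0.0
```

```bash
cat >> h.py <<'E'
def brass(im,m,z,R,lo=(8,90,30)):
    """brass blobs; for each: row-extreme toward the camera foot edge -> axis point on table (R = foot radius), and centroid at z"""
    mk=cv2.inRange(cv2.cvtColor(im,cv2.COLOR_BGR2HSV),lo,(28,255,255)); mk=cv2.morphologyEx(mk,cv2.MORPH_OPEN,np.ones((3,3)))
    n,l,st,c=cv2.connectedComponentsWithStats(mk)
    for i in range(1,n):
        if st[i,4]>150 and st[i,0]>0: print(st[i],c[i].round(1),onz(m,*c[i],z).round(4))
E
python3 - <<'E'
from h import *
im,m=shot("wrist","w5.png"); s=get_state(); print(s["eef_pos"],m["xyz"])
brass(im,m,.022,.013)
E
```

```text
[ 0.45456792 -0.28547596  0.14991322] [ 0.38256163 -0.26677583  0.30808783]
[ 544  113   96  124 5882] [593.1 169.3] [5.118e-01 5.000e-04 2.200e-02]
[295 181  23  30 553] [306.2 195.3] [ 0.4561 -0.2982  0.022 ]
[ 170  201   54   27 1023] [199.9 216. ] [ 0.4467 -0.4162  0.022 ]
[226 244  15  50 434] [231.7 268.8] [ 0.5167 -0.4056  0.022 ]
[390 244  16  50 452] [398.9 269. ] [ 0.5698 -0.2206  0.022 ]
[ 208  301  309   15 3090] [378.4 309.6] [ 0.6173 -0.2551  0.022 ]
```

View pics/w5.png

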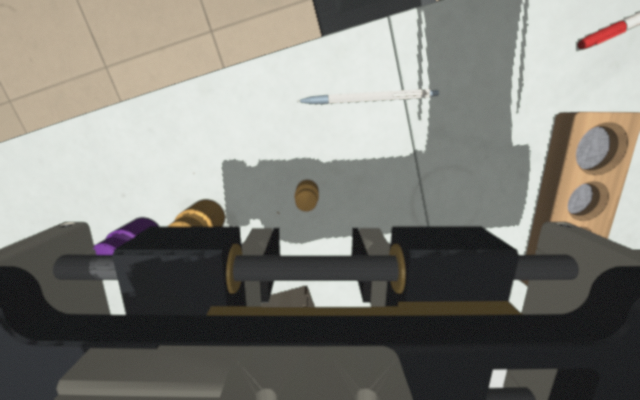

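The second weight is at (306,195), or (0.456,-0.298). The largest at (200,214) and the purple look-alike at (125,237) are well clear of it.

Request:
apply_moves:
  steps:
    - {"translation": [0, -0.03, 0], "rotation": [0, 0, 0]}
    - {"translation": [0, -0.06, 0], "rotation": [0, 0, 0]}
    - {"translation": [0, -0.06, -0.06], "rotation": [0, 0, 0]}
    - {"translation": [0, -0.06, -0.14], "rotation": [0, 0, 0]}
    - {"translation": [0, -0.06, -0.22], "rotation": [0, 0, 0]}
    - {"translation": [0, -0.06, -0.3], "rotation": [0, 0, 0]}
    - {"translation": [0, -0.06, -0.38], "rotation": [0, 0, 0]}
    - {"translation": [0, -0.06, -0.45], "rotation": [0, 0, 0]}
    - {"translation": [0, -0.06, -0.5], "rotation": [0, 0, 0]}
    - {"translation": [0, -0.06, -0.51], "rotation": [0, 0, 0]}

```text
t: 11.23
eef_pos: [0.4558, -0.2976, 0.0192]
ee_rot: [3.142, -0.004, 2.869]
force: [-0.2, -0.9, 0.4]
width: 0.0439
gripper_force: 0.0
```

Request:
apply_moves:
  steps:
    - {"translation": [0, 0, 0], "rotation": [0, 0, 0]}
    - {"translation": [0, 0, 0], "rotation": [0, 0, 0]}
    - {"translation": [0, 0, 0], "rotation": [0, 0, 0]}
    - {"translation": [0, 0, 0], "rotation": [0, 0, 0]}
    - {"translation": [0, 0, 0], "rotation": [0, 0, 0]}
    - {"translation": [0, 0, 0], "rotation": [0, 0, 0]}
    - {"translation": [0, 0, 0], "rotation": [0, 0, 0]}
    - {"translation": [0, 0, 0], "rotation": [0, 0, 0]}
    - {"translation": [0, 0, 0], "rotation": [0, 0, 0]}
    - {"translation": [0, 0, 0], "rotation": [0, 0, 0]}
  jaw: 1.0
  newtons: 25

```text
t: 12.07
eef_pos: [0.4573, -0.2985, 0.0225]
ee_rot: [-3.142, 0.002, 2.868]
force: [0.3, 2.7, 6.5]
width: 0.0242
gripper_force: 25.0
```

Request:
apply_moves:
  steps:
    - {"translation": [0, 0, 0.01], "rotation": [0, 0, 0]}
    - {"translation": [0, 0, 0.04], "rotation": [0, 0, 0]}
    - {"translation": [0, 0, 0.08], "rotation": [0, 0, 0]}
    - {"translation": [0, 0, 0.14], "rotation": [0, 0, 0]}
    - {"translation": [0, 0, 0.22], "rotation": [0, 0, 0]}
    - {"translation": [0, 0, 0.3], "rotation": [0, 0, 0]}
    - {"translation": [0, 0, 0.36], "rotation": [0, 0, 0]}
    - {"translation": [0, 0, 0.4], "rotation": [0, 0, 0]}
    - {"translation": [0, 0, 0.4], "rotation": [0, 0, 0]}
    - {"translation": [0, 0, 0.4], "rotation": [0, 0, 0]}

```text
t: 12.9
eef_pos: [0.4563, -0.2983, 0.1219]
ee_rot: [3.141, 0.001, 2.867]
force: [0.4, 0.1, -0.5]
width: 0.0239
gripper_force: 25.0
```

```bash
python3 - <<'E'
from h import *
im,m=shot("wrist","w6.png"); s=get_state(); print(s["eef_pos"],s["ee_rot"])
held(im,m,s["eef_pos"],s["ee_rot"][2],.026,.022,.046,.022)
E
```

```text
[ 0.45583205 -0.29810909  0.1211064 ] [ 3.14126072e+00 -6.02833293e-04  2.86697790e+00]
blob [ 294  210   43   46 1629] foot edge pred [316.  208.7] widest row left/right pred [334.8 226.5] [297.3 226.5]
```

```bash
python3 - <<'E'
import cv2
im=cv2.imread('pics/w6.png'); cv2.imwrite('pics/c6.png',cv2.resize(im[180:290,240:400],None,fx=4,fy=4,interpolation=2))
E
```

```text
(no output)
```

View pics/c6.png

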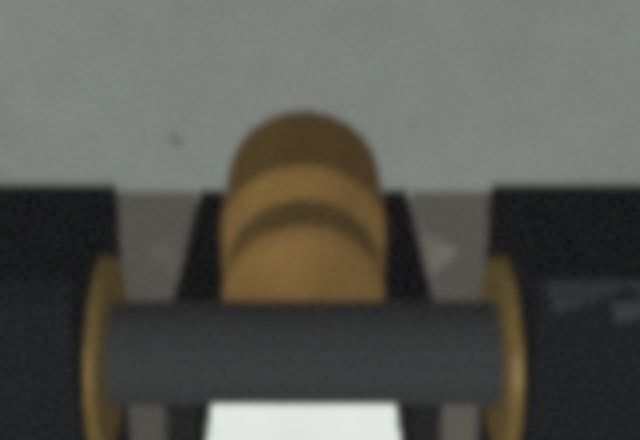

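Request:
apply_moves:
  steps:
    - {"translation": [0.02, 0.04, 0], "rotation": [0, 0, 0]}
    - {"translation": [0.06, 0.12, 0], "rotation": [0, 0, 0]}
    - {"translation": [0.11, 0.23, 0], "rotation": [0, 0, 0]}
    - {"translation": [0.16, 0.34, 0], "rotation": [0, 0, 0]}
    - {"translation": [0.22, 0.46, 0], "rotation": [0, 0, 0]}
    - {"translation": [0.28, 0.58, 0], "rotation": [0, 0, 0]}
    - {"translation": [0.34, 0.7, 0], "rotation": [0, 0, 0]}
    - {"translation": [0.39, 0.8, 0], "rotation": [0, 0, 0]}
    - {"translation": [0.43, 0.88, 0], "rotation": [0, 0, 0]}
    - {"translation": [0.46, 0.94, 0], "rotation": [0, 0, 0]}

```text
t: 13.78
eef_pos: [0.5716, -0.061, 0.1203]
ee_rot: [-3.141, -0.002, 2.869]
force: [-0.1, 0.3, 0.2]
width: 0.0239
gripper_force: 25.0
```

Request:
apply_moves:
  steps:
    - {"translation": [0.03, 0.07, 0], "rotation": [0, 0, 0]}
    - {"translation": [0.05, 0.12, 0], "rotation": [0, 0, 0]}
    - {"translation": [0.065, 0.15, 0], "rotation": [0, 0, 0]}
    - {"translation": [0.072, 0.164, 0], "rotation": [0, 0, 0]}
    - {"translation": [0.072, 0.164, -0.04], "rotation": [0, 0, 0]}
    - {"translation": [0.072, 0.164, -0.1], "rotation": [0, 0, 0]}
    - {"translation": [0.072, 0.164, -0.16], "rotation": [0, 0, 0]}
    - {"translation": [0.072, 0.164, -0.2], "rotation": [0, 0, 0]}
    - {"translation": [0.072, 0.164, -0.2], "rotation": [0, 0, 0]}
    - {"translation": [0.072, 0.164, -0.2], "rotation": [0, 0, 0]}

```text
t: 14.62
eef_pos: [0.5888, -0.0231, 0.0709]
ee_rot: [-3.141, -0.001, 2.867]
force: [0.9, -0.2, -0.5]
width: 0.0241
gripper_force: 25.0
```

```bash
python3 - <<'E'
from h import *
im,m=shot("wrist","w7.png"); s=get_state(); print(s["eef_pos"],s["ee_rot"])
o,c=holes(im,m,(200,0,440,240))
for q in o: print(np.round(q[:3],4),q[3].round(4))
held(im,m,s["eef_pos"],s["ee_rot"][2],.026,.022,.046,.022)
E
```

```text
[ 0.58945746 -0.02284046  0.07173426] [-3.14131090e+00  2.22070465e-05  2.86694266e+00]
[3.187936e+02 2.050110e+02 1.910000e-02] [ 0.584  -0.0194  0.014 ]
[3.174781e+02 1.523706e+02 3.810000e-02] [ 0.5431 -0.009   0.014 ]
[3.175004e+02 7.442340e+01 5.220000e-02] [0.4897 0.006  0.014 ]
blob [ 295  209   42   47 1676] foot edge pred [316.7 211.2] widest row left/right pred [335.5 229. ] [297.9 229. ]
```

Request:
apply_moves:
  steps:
    - {"translation": [0.002, 0.003, -0.02], "rotation": [0, 0, 0]}
    - {"translation": [0.002, 0.003, -0.04], "rotation": [0, 0, 0]}
    - {"translation": [0.002, 0.003, -0.06], "rotation": [0, 0, 0]}
    - {"translation": [0.002, 0.003, -0.08], "rotation": [0, 0, 0]}
    - {"translation": [0.002, 0.003, -0.1], "rotation": [0, 0, 0]}
    - {"translation": [0.002, 0.003, -0.115], "rotation": [0, 0, 0]}
    - {"translation": [0.002, 0.003, -0.13], "rotation": [0, 0, 0]}
    - {"translation": [0.002, 0.003, -0.145], "rotation": [0, 0, 0]}
    - {"translation": [0.002, 0.003, -0.152], "rotation": [0, 0, 0]}
    - {"translation": [0.002, 0.003, -0.152], "rotation": [0, 0, 0]}

```text
t: 15.5
eef_pos: [0.5896, -0.0216, 0.033]
ee_rot: [-3.141, -0.001, 2.867]
force: [-0.8, 0.3, -0.2]
width: 0.0242
gripper_force: 25.0
```

Request:
apply_moves:
  steps:
    - {"translation": [0, 0, -0.002], "rotation": [0, 0, 0]}
    - {"translation": [0, 0, -0.004], "rotation": [0, 0, 0]}
    - {"translation": [0, 0, -0.006], "rotation": [0, 0, 0]}
    - {"translation": [0, 0, -0.008], "rotation": [0, 0, 0]}
    - {"translation": [0, 0, -0.01], "rotation": [0, 0, 0]}
    - {"translation": [0, 0, -0.01], "rotation": [0, 0, 0]}
    - {"translation": [0, 0, -0.01], "rotation": [0, 0, 0]}
    - {"translation": [0, 0, -0.01], "rotation": [0, 0, 0]}
    - {"translation": [0, 0, -0.01], "rotation": [0, 0, 0]}
    - {"translation": [0, 0, -0.01], "rotation": [0, 0, 0]}

```text
t: 16.33
eef_pos: [0.5903, -0.0216, 0.0325]
ee_rot: [3.141, 0.001, 2.868]
force: [-2.6, -0.6, 9.9]
width: 0.0241
gripper_force: 25.0
```

Request:
apply_moves:
  steps:
    - {"translation": [0, 0, 0.006], "rotation": [0, 0, 0]}
    - {"translation": [0, 0, 0.006], "rotation": [0, 0, 0]}
    - {"translation": [0, 0, 0.006], "rotation": [0, 0, 0]}
    - {"translation": [0, 0, 0.006], "rotation": [0, 0, 0]}
    - {"translation": [0, 0, 0.02], "rotation": [0, 0, 0]}
    - {"translation": [0, 0, 0.06], "rotation": [0, 0, 0]}
    - {"translation": [0, 0, 0.16], "rotation": [0, 0, 0]}
    - {"translation": [0, 0, 0.28], "rotation": [0, 0, 0]}
    - {"translation": [0, 0, 0.4], "rotation": [0, 0, 0]}
    - {"translation": [0, 0, 0.5], "rotation": [0, 0, 0]}
  jaw: -0.2

```text
t: 17.17
eef_pos: [0.5903, -0.0216, 0.1591]
ee_rot: [3.141, 0.002, 2.868]
force: [1.3, 0.2, -0.0]
width: 0.0528
gripper_force: 0.0
```

Request:
apply_moves:
  steps:
    - {"translation": [-0.04, 0.07, 0.04], "rotation": [0, 0, 0]}
    - {"translation": [-0.09, 0.18, 0.08], "rotation": [0, 0, 0]}
    - {"translation": [-0.15, 0.3, 0.08], "rotation": [0, 0, 0]}
    - {"translation": [-0.21, 0.42, 0.08], "rotation": [0, 0, 0]}
    - {"translation": [-0.27, 0.54, 0.08], "rotation": [0, 0, 0]}
    - {"translation": [-0.33, 0.66, 0.08], "rotation": [0, 0, 0]}
    - {"translation": [-0.39, 0.78, 0.08], "rotation": [0, 0, 0]}
    - {"translation": [-0.44, 0.88, 0.08], "rotation": [0, 0, 0]}
    - {"translation": [-0.48, 0.95, 0.08], "rotation": [0, 0, 0]}
    - {"translation": [-0.52, 1.0, 0.08], "rotation": [0, 0, 0]}

```text
t: 18.0
eef_pos: [0.4593, 0.2302, 0.1771]
ee_rot: [3.141, 0.001, 2.869]
force: [0.5, -0.3, 0.3]
width: 0.0525
gripper_force: 0.0
```

Request:
apply_moves:
  steps:
    - {"translation": [0, 0.1, 0], "rotation": [0, 0, 0]}
    - {"translation": [0, 0.2, 0], "rotation": [0, 0, 0]}
    - {"translation": [0, 0.3, 0], "rotation": [0, 0, 0]}
    - {"translation": [0, 0.4, 0], "rotation": [0, 0, 0]}
    - {"translation": [0, 0.48, 0], "rotation": [0, 0, 0]}
    - {"translation": [0, 0.52, 0], "rotation": [0, 0, 0]}
    - {"translation": [0, 0.54, 0], "rotation": [0, 0, 0]}
    - {"translation": [0, 0.54, 0], "rotation": [0, 0, 0]}
    - {"translation": [0, 0.54, 0], "rotation": [0, 0, 0]}
    - {"translation": [0, 0.54, 0], "rotation": [0, 0, 0]}

```text
t: 18.83
eef_pos: [0.4598, 0.3624, 0.1763]
ee_rot: [-3.141, -0.0, 2.867]
force: [-0.5, -0.6, -0.6]
width: 0.0528
gripper_force: 0.0
```

```bash
python3 - <<'E'
from h import *
im,m=shot("wrist","w8.png"); s=get_state(); print(s["eef_pos"],m["xyz"])
brass(im,m,.028,.0165)
E
```

```text
[0.45990579 0.36243057 0.17633848] [0.38922409 0.3820683  0.334441  ]
[ 363  164   89   63 1430] [398.4 187.6] [0.4878 0.4515 0.028 ]
[298 171  27  34 765] [311.  187.6] [0.4609 0.3564 0.028 ]
[211 244  18  50 484] [217.6 268.7] [0.5285 0.2169 0.028 ]
[403 244  18  50 496] [413.1 268.5] [0.594  0.4493 0.028 ]
[ 224  301  311   15 3114] [394.9 309.5] [0.6465 0.4159 0.028 ]
```

View pics/w8.png

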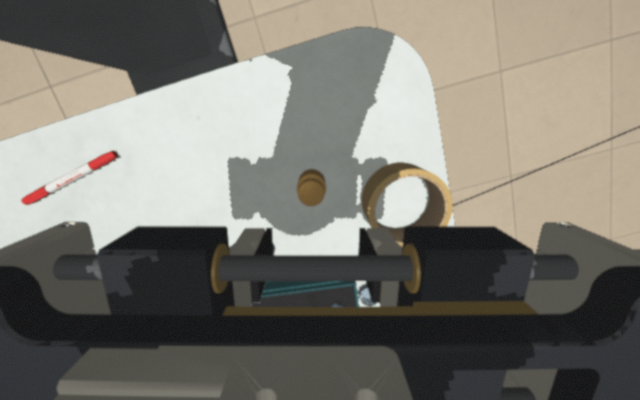

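```bash
python3 - <<'E'
from h import *
mt=camera_model("top"); mw=camera_model("wrist")
for z in (.02,.04,.06,.08): print(z,onz(mt,155,221,z).round(3),onz(mw,411,199,z).round(3), onz(mw,371,200,z).round(3))
cv2.imwrite('pics/c8.png',np.hstack([cv2.resize(cv2.imread('pics/top0.png')[195:255,130:220],(450,300),interpolation=2),cv2.resize(cv2.imread('pics/w8.png')[150:250,330:470],(350,300),interpolation=2)]))
E
```

```text
0.02 [0.512 0.457 0.02 ] [0.508 0.465 0.02 ] [0.497 0.419 0.02 ]
0.04 [0.512 0.448 0.04 ] [0.501 0.46  0.04 ] [0.49  0.417 0.04 ]
0.06 [0.511 0.439 0.06 ] [0.493 0.454 0.06 ] [0.483 0.415 0.06 ]
0.08 [0.51  0.431 0.08 ] [0.485 0.449 0.08 ] [0.476 0.412 0.08 ]
```

View pics/c8.png

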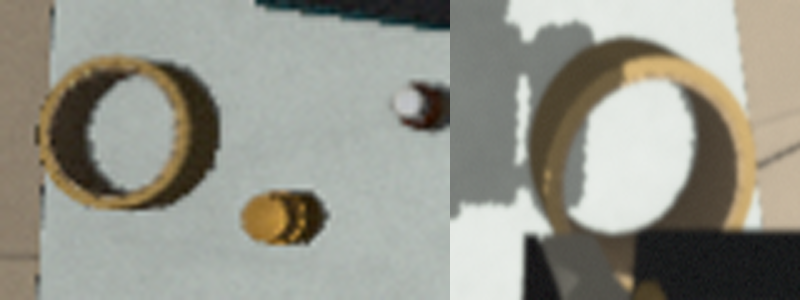

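Request:
apply_moves:
  steps:
    - {"translation": [0.006, -0.028, -0.02], "rotation": [0, 0, 0]}
    - {"translation": [0.006, -0.028, -0.08], "rotation": [0, 0, 0]}
    - {"translation": [0.006, -0.028, -0.16], "rotation": [0, 0, 0]}
    - {"translation": [0.006, -0.028, -0.24], "rotation": [0, 0, 0]}
    - {"translation": [0.006, -0.028, -0.32], "rotation": [0, 0, 0]}
    - {"translation": [0.006, -0.028, -0.4], "rotation": [0, 0, 0]}
    - {"translation": [0.006, -0.028, -0.47], "rotation": [0, 0, 0]}
    - {"translation": [0.006, -0.028, -0.53], "rotation": [0, 0, 0]}
    - {"translation": [0.006, -0.028, -0.57], "rotation": [0, 0, 0]}
    - {"translation": [0.006, -0.028, -0.582], "rotation": [0, 0, 0]}
  jaw: 0.03

```text
t: 19.72
eef_pos: [0.4608, 0.3548, 0.0288]
ee_rot: [-3.139, -0.001, 2.867]
force: [0.2, -0.3, -0.1]
width: 0.0422
gripper_force: 0.0
```

Request:
apply_moves:
  steps:
    - {"translation": [0, 0, 0], "rotation": [0, 0, 0]}
    - {"translation": [0, 0, 0], "rotation": [0, 0, 0]}
    - {"translation": [0, 0, 0], "rotation": [0, 0, 0]}
    - {"translation": [0, 0, 0], "rotation": [0, 0, 0]}
    - {"translation": [0, 0, 0], "rotation": [0, 0, 0]}
    - {"translation": [0, 0, 0], "rotation": [0, 0, 0]}
    - {"translation": [0, 0, 0], "rotation": [0, 0, 0]}
    - {"translation": [0, 0, 0], "rotation": [0, 0, 0]}
    - {"translation": [0, 0, 0], "rotation": [0, 0, 0]}
    - {"translation": [0, 0, 0], "rotation": [0, 0, 0]}
  jaw: 1.0
  newtons: 30

```text
t: 20.55
eef_pos: [0.4617, 0.3568, 0.0311]
ee_rot: [3.141, 0.0, 2.868]
force: [-0.3, 0.5, 5.2]
width: 0.03
gripper_force: 30.0
```

Request:
apply_moves:
  steps:
    - {"translation": [0, 0, 0.01], "rotation": [0, 0, 0]}
    - {"translation": [0, 0, 0.04], "rotation": [0, 0, 0]}
    - {"translation": [0, 0, 0.08], "rotation": [0, 0, 0]}
    - {"translation": [0, 0, 0.14], "rotation": [0, 0, 0]}
    - {"translation": [0, 0, 0.22], "rotation": [0, 0, 0]}
    - {"translation": [0, 0, 0.3], "rotation": [0, 0, 0]}
    - {"translation": [0, 0, 0.36], "rotation": [0, 0, 0]}
    - {"translation": [0, 0, 0.4], "rotation": [0, 0, 0]}
    - {"translation": [0, 0, 0.4], "rotation": [0, 0, 0]}
    - {"translation": [0, 0, 0.4], "rotation": [0, 0, 0]}

```text
t: 21.38
eef_pos: [0.4612, 0.3564, 0.1309]
ee_rot: [3.141, -0.0, 2.867]
force: [0.9, -0.0, -3.2]
width: 0.0304
gripper_force: 30.0
```

```bash
python3 - <<'E'
from h import *
im,m=shot("wrist","w9.png"); s=get_state(); print(s["eef_pos"],s["ee_rot"])
held(im,m,s["eef_pos"],s["ee_rot"][2],.033,.028,.057,.031)
E
```

```text
[0.46091932 0.35603727 0.12998502] [-3.14104396e+00 -6.39709580e-04  2.86698674e+00]
blob [ 289  202   53   53 2343] foot edge pred [315.3 200.5] widest row left/right pred [338.  222.3] [292.6 222.3]
```

Request:
apply_moves:
  steps:
    - {"translation": [0.01, -0.05, 0], "rotation": [0, 0, 0]}
    - {"translation": [0.03, -0.14, 0], "rotation": [0, 0, 0]}
    - {"translation": [0.055, -0.25, 0], "rotation": [0, 0, 0]}
    - {"translation": [0.08, -0.36, 0], "rotation": [0, 0, 0]}
    - {"translation": [0.105, -0.47, 0], "rotation": [0, 0, 0]}
    - {"translation": [0.13, -0.58, 0], "rotation": [0, 0, 0]}
    - {"translation": [0.155, -0.69, 0], "rotation": [0, 0, 0]}
    - {"translation": [0.18, -0.8, 0], "rotation": [0, 0, 0]}
    - {"translation": [0.2, -0.9, 0], "rotation": [0, 0, 0]}
    - {"translation": [0.22, -1.0, 0], "rotation": [0, 0, 0]}

```text
t: 22.27
eef_pos: [0.5156, 0.1042, 0.1294]
ee_rot: [-3.14, -0.002, 2.867]
force: [-0.0, -0.0, -1.9]
width: 0.0298
gripper_force: 30.0
```

Request:
apply_moves:
  steps:
    - {"translation": [0.03, -0.1, 0], "rotation": [0, 0, 0]}
    - {"translation": [0.05, -0.2, 0], "rotation": [0, 0, 0]}
    - {"translation": [0.07, -0.3, 0], "rotation": [0, 0, 0]}
    - {"translation": [0.09, -0.38, 0], "rotation": [0, 0, 0]}
    - {"translation": [0.1, -0.43, 0], "rotation": [0, 0, 0]}
    - {"translation": [0.11, -0.463, 0], "rotation": [0, 0, 0]}
    - {"translation": [0.11, -0.463, -0.05], "rotation": [0, 0, 0]}
    - {"translation": [0.11, -0.463, -0.12], "rotation": [0, 0, 0]}
    - {"translation": [0.11, -0.463, -0.12], "rotation": [0, 0, 0]}
    - {"translation": [0.11, -0.463, -0.12], "rotation": [0, 0, 0]}

```text
t: 23.1
eef_pos: [0.5429, -0.0095, 0.0996]
ee_rot: [-3.14, -0.003, 2.868]
force: [0.0, -0.1, -1.6]
width: 0.0301
gripper_force: 30.0
```

```bash
python3 - <<'E'
from h import *
im,m=shot("wrist","w10.png"); s=get_state(); print(s["eef_pos"],s["ee_rot"])
o,c=holes(im,m,(200,0,440,240))
for q in o: print(np.round(q[:3],4),q[3].round(4))
held(im,m,s["eef_pos"],s["ee_rot"][2],.033,.028,.057,.031)
E
```

```text
[ 0.54373286 -0.00918632  0.10054808] [-3.14078833e+00 -7.83608475e-04  2.86800932e+00]
[3.169757e+02 1.949045e+02 2.550000e-02] [ 0.5371 -0.007   0.014 ]
[3.164939e+02 1.395514e+02 4.820000e-02] [0.4896 0.0059 0.014 ]
blob [ 289  201   53   55 2417] foot edge pred [316.7 202.6] widest row left/right pred [339.6 224.5] [293.9 224.6]
```

Request:
apply_moves:
  steps:
    - {"translation": [0, 0, -0.03], "rotation": [0, 0, 0]}
    - {"translation": [0, 0, -0.07], "rotation": [0, 0, 0]}
    - {"translation": [0, 0, -0.11], "rotation": [0, 0, 0]}
    - {"translation": [0, 0, -0.14], "rotation": [0, 0, 0]}
    - {"translation": [0, 0, -0.165], "rotation": [0, 0, 0]}
    - {"translation": [0, 0, -0.185], "rotation": [0, 0, 0]}
    - {"translation": [0, 0, -0.205], "rotation": [0, 0, 0]}
    - {"translation": [0, 0, -0.22], "rotation": [0, 0, 0]}
    - {"translation": [0, 0, -0.232], "rotation": [0, 0, 0]}
    - {"translation": [0, 0, -0.232], "rotation": [0, 0, 0]}

```text
t: 23.98
eef_pos: [0.5436, -0.0094, 0.042]
ee_rot: [-3.141, -0.001, 2.867]
force: [0.1, 0.1, -2.4]
width: 0.0302
gripper_force: 30.0
```

Request:
apply_moves:
  steps:
    - {"translation": [0, 0, -0.002], "rotation": [0, 0, 0]}
    - {"translation": [0, 0, -0.004], "rotation": [0, 0, 0]}
    - {"translation": [0, 0, -0.006], "rotation": [0, 0, 0]}
    - {"translation": [0, 0, -0.008], "rotation": [0, 0, 0]}
    - {"translation": [0, 0, -0.01], "rotation": [0, 0, 0]}
    - {"translation": [0, 0, -0.01], "rotation": [0, 0, 0]}
    - {"translation": [0, 0, -0.01], "rotation": [0, 0, 0]}
    - {"translation": [0, 0, -0.01], "rotation": [0, 0, 0]}
    - {"translation": [0, 0, -0.01], "rotation": [0, 0, 0]}
    - {"translation": [0, 0, -0.01], "rotation": [0, 0, 0]}

```text
t: 24.82
eef_pos: [0.5443, -0.0093, 0.0412]
ee_rot: [3.141, 0.001, 2.868]
force: [-2.2, -0.8, 7.4]
width: 0.0305
gripper_force: 30.0
```

Request:
apply_moves:
  steps:
    - {"translation": [0, 0, 0.006], "rotation": [0, 0, 0]}
    - {"translation": [0, 0, 0.006], "rotation": [0, 0, 0]}
    - {"translation": [0, 0, 0.006], "rotation": [0, 0, 0]}
    - {"translation": [0, 0, 0.006], "rotation": [0, 0, 0]}
    - {"translation": [0, 0, 0.02], "rotation": [0, 0, 0]}
    - {"translation": [0, 0, 0.06], "rotation": [0, 0, 0]}
    - {"translation": [0, 0, 0.16], "rotation": [0, 0, 0]}
    - {"translation": [0, 0, 0.28], "rotation": [0, 0, 0]}
    - {"translation": [0, 0, 0.4], "rotation": [0, 0, 0]}
    - {"translation": [0, 0, 0.55], "rotation": [0, 0, 0]}
  jaw: -0.2

```text
t: 25.65
eef_pos: [0.5428, -0.0096, 0.1787]
ee_rot: [-3.141, -0.002, 2.867]
force: [0.5, 0.1, 0.2]
width: 0.0528
gripper_force: 0.0
```

Request:
apply_moves:
  steps:
    - {"translation": [-0.02, -0.08, 0], "rotation": [0, 0, 0]}
    - {"translation": [-0.04, -0.18, 0], "rotation": [0, 0, 0]}
    - {"translation": [-0.07, -0.28, 0], "rotation": [0, 0, -0.1]}
    - {"translation": [-0.1, -0.38, 0], "rotation": [0, 0, -0.2]}
    - {"translation": [-0.13, -0.48, 0], "rotation": [0, 0, -0.3]}
    - {"translation": [-0.16, -0.59, 0], "rotation": [0, 0, -0.4]}
    - {"translation": [-0.19, -0.7, 0], "rotation": [0, 0, -0.5]}
    - {"translation": [-0.22, -0.8, 0], "rotation": [0, 0, -0.6]}
    - {"translation": [-0.25, -0.9, 0], "rotation": [0, 0, -0.67]}
    - {"translation": [-0.28, -1.0, 0], "rotation": [0, 0, -0.67]}

```text
t: 26.48
eef_pos: [0.4734, -0.2606, 0.1786]
ee_rot: [3.141, 0.001, 2.514]
force: [-0.1, -0.5, -0.0]
width: 0.0526
gripper_force: 0.0
```

Request:
apply_moves:
  steps:
    - {"translation": [-0.02, -0.1, 0], "rotation": [0, 0, 0]}
    - {"translation": [-0.04, -0.2, 0], "rotation": [0, 0, 0]}
    - {"translation": [-0.06, -0.3, 0], "rotation": [0, 0, 0]}
    - {"translation": [-0.08, -0.4, 0], "rotation": [0, 0, 0]}
    - {"translation": [-0.08, -0.5, 0], "rotation": [0, 0, 0]}
    - {"translation": [-0.08, -0.57, 0], "rotation": [0, 0, 0]}
    - {"translation": [-0.08, -0.62, 0], "rotation": [0, 0, 0]}
    - {"translation": [-0.08, -0.64, 0], "rotation": [0, 0, 0]}
    - {"translation": [-0.08, -0.64, 0], "rotation": [0, 0, 0]}
    - {"translation": [-0.08, -0.64, 0], "rotation": [0, 0, 0]}

```text
t: 27.32
eef_pos: [0.4538, -0.4188, 0.1777]
ee_rot: [3.141, -0.0, 2.516]
force: [0.3, -0.7, -0.6]
width: 0.0525
gripper_force: 0.0
```

```bash
python3 - <<'E'
from h import *
im,m=shot("wrist","w11.png"); s=get_state(); print(s["eef_pos"],s["ee_rot"],m["xyz"])
brass(im,m,.035,.021)
E
```

```text
[ 0.45391205 -0.41854408  0.17772465] [ 3.14142381e+00 -9.85751481e-05  2.51691745e+00] [ 0.39429631 -0.37620248  0.33582498]
[ 297  164   37   46 1350] [315.2 186.9] [ 0.4539 -0.4196  0.035 ]
[211 244  18  50 490] [217.6 268.7] [ 0.4673 -0.5753  0.035 ]
[403 244  18  50 501] [413.  268.8] [ 0.6062 -0.3834  0.035 ]
[ 224  301  311   15 3001] [398.3 309.6] [ 0.6458 -0.4282  0.035 ]
```

View pics/w11.png

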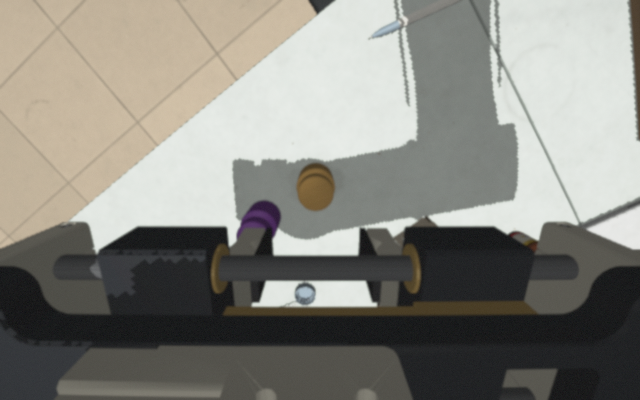

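The largest, brass and true gold in colour, is at (315,187), or (0.454,-0.4195). The purple look-alike is at (262,215). I'll turn another 12° so the fingers stay clear of it.

Request:
apply_moves:
  steps:
    - {"translation": [0.002, -0.002, 0], "rotation": [0, 0, -0.2]}
    - {"translation": [0.002, -0.002, -0.04], "rotation": [0, 0, -0.4]}
    - {"translation": [0.002, -0.002, -0.1], "rotation": [0, 0, -0.4]}
    - {"translation": [0.002, -0.002, -0.18], "rotation": [0, 0, -0.4]}
    - {"translation": [0.002, -0.002, -0.26], "rotation": [0, 0, -0.4]}
    - {"translation": [0.002, -0.002, -0.34], "rotation": [0, 0, -0.4]}
    - {"translation": [0.002, -0.002, -0.42], "rotation": [0, 0, -0.4]}
    - {"translation": [0.002, -0.002, -0.48], "rotation": [0, 0, -0.4]}
    - {"translation": [0.002, -0.002, -0.53], "rotation": [0, 0, -0.4]}
    - {"translation": [0.002, -0.002, -0.544], "rotation": [0, 0, -0.4]}
  jaw: -0.1

```text
t: 28.2
eef_pos: [0.4536, -0.4181, 0.0397]
ee_rot: [-3.141, -0.003, 2.308]
force: [0.6, 0.0, 1.4]
width: 0.048
gripper_force: 0.0
```

Request:
apply_moves:
  steps:
    - {"translation": [0, 0, 0], "rotation": [0, 0, 0]}
    - {"translation": [0, 0, 0], "rotation": [0, 0, 0]}
    - {"translation": [0, 0, 0], "rotation": [0, 0, 0]}
    - {"translation": [0, 0, 0], "rotation": [0, 0, 0]}
    - {"translation": [0, 0, 0], "rotation": [0, 0, 0]}
    - {"translation": [0, 0, 0], "rotation": [0, 0, 0]}
    - {"translation": [0, 0, 0], "rotation": [0, 0, 0]}
    - {"translation": [0, 0, 0], "rotation": [0, 0, 0]}
    - {"translation": [0, 0, 0], "rotation": [0, 0, 0]}
    - {"translation": [0, 0, 0], "rotation": [0, 0, 0]}
  jaw: 1.0
  newtons: 45

```text
t: 29.03
eef_pos: [0.4548, -0.4201, 0.0427]
ee_rot: [3.141, 0.001, 2.307]
force: [-1.6, 1.5, 5.7]
width: 0.0345
gripper_force: 45.6
```

Request:
apply_moves:
  steps:
    - {"translation": [0, 0, 0.01], "rotation": [0, 0, 0]}
    - {"translation": [0, 0, 0.04], "rotation": [0, 0, 0]}
    - {"translation": [0, 0, 0.08], "rotation": [0, 0, 0]}
    - {"translation": [0, 0, 0.14], "rotation": [0, 0, 0]}
    - {"translation": [0, 0, 0.22], "rotation": [0, 0, 0]}
    - {"translation": [0, 0, 0.3], "rotation": [0, 0, 0]}
    - {"translation": [0, 0, 0.36], "rotation": [0, 0, 0]}
    - {"translation": [0, 0, 0.4], "rotation": [0, 0, 0]}
    - {"translation": [0, 0, 0.4], "rotation": [0, 0, 0]}
    - {"translation": [0, 0, 0.4], "rotation": [0, 0, 0]}

```text
t: 29.87
eef_pos: [0.4543, -0.4197, 0.1417]
ee_rot: [3.141, 0.0, 2.307]
force: [-0.0, 0.5, -5.9]
width: 0.0343
gripper_force: 45.4
```

```bash
python3 - <<'E'
from h import *
im,m=shot("wrist","w12.png"); s=get_state(); print(s["eef_pos"],s["ee_rot"])
held(im,m,s["eef_pos"],s["ee_rot"][2],.042,.036,.07,.042)
E
```

```text
[ 0.45384867 -0.41937382  0.14079821] [ 3.14147132e+00 -1.16012709e-03  2.30668761e+00]
blob [ 282  190   68   65 3481] foot edge pred [315.4 189.8] widest row left/right pred [342.9 216.4] [287.9 216.5]
```

Request:
apply_moves:
  steps:
    - {"translation": [0.005, 0.05, 0], "rotation": [0, 0, 0.03]}
    - {"translation": [0.01, 0.14, 0], "rotation": [0, 0, 0.08]}
    - {"translation": [0.02, 0.24, 0], "rotation": [0, 0, 0.14]}
    - {"translation": [0.03, 0.34, 0], "rotation": [0, 0, 0.2]}
    - {"translation": [0.04, 0.44, 0], "rotation": [0, 0, 0.27]}
    - {"translation": [0.05, 0.54, 0], "rotation": [0, 0, 0.34]}
    - {"translation": [0.06, 0.64, 0], "rotation": [0, 0, 0.41]}
    - {"translation": [0.07, 0.74, 0], "rotation": [0, 0, 0.48]}
    - {"translation": [0.075, 0.85, 0], "rotation": [0, 0, 0.54]}
    - {"translation": [0.08, 0.95, 0], "rotation": [0, 0, 0.6]}

```text
t: 30.75
eef_pos: [0.4733, -0.1805, 0.1404]
ee_rot: [-3.141, -0.002, 2.623]
force: [-0.1, 0.0, -5.9]
width: 0.0344
gripper_force: 46.2
```

Request:
apply_moves:
  steps:
    - {"translation": [0.01, 0.1, 0], "rotation": [0, 0, 0.06]}
    - {"translation": [0.02, 0.2, 0], "rotation": [0, 0, 0.12]}
    - {"translation": [0.03, 0.3, 0], "rotation": [0, 0, 0.18]}
    - {"translation": [0.04, 0.4, 0], "rotation": [0, 0, 0.24]}
    - {"translation": [0.05, 0.5, 0], "rotation": [0, 0, 0.3]}
    - {"translation": [0.055, 0.6, 0], "rotation": [0, 0, 0.36]}
    - {"translation": [0.06, 0.68, 0], "rotation": [0, 0, 0.42]}
    - {"translation": [0.062, 0.73, 0], "rotation": [0, 0, 0.47]}
    - {"translation": [0.062, 0.752, 0], "rotation": [0, 0, 0.47]}
    - {"translation": [0.062, 0.752, 0], "rotation": [0, 0, 0.47]}

```text
t: 31.58
eef_pos: [0.4892, 0.0067, 0.1408]
ee_rot: [-3.141, -0.001, 2.869]
force: [-1.0, -0.6, -6.0]
width: 0.0348
gripper_force: 45.9
```

Request:
apply_moves:
  steps:
    - {"translation": [0, 0, -0.03], "rotation": [0, 0, 0]}
    - {"translation": [0, 0, -0.07], "rotation": [0, 0, 0]}
    - {"translation": [0, 0, -0.11], "rotation": [0, 0, 0]}
    - {"translation": [0, 0, -0.15], "rotation": [0, 0, 0]}
    - {"translation": [0, 0, -0.19], "rotation": [0, 0, 0]}
    - {"translation": [0, 0, -0.22], "rotation": [0, 0, 0]}
    - {"translation": [0, 0, -0.24], "rotation": [0, 0, 0]}
    - {"translation": [0, 0, -0.24], "rotation": [0, 0, 0]}
    - {"translation": [0, 0, -0.24], "rotation": [0, 0, 0]}
    - {"translation": [0, 0, -0.24], "rotation": [0, 0, 0]}

```text
t: 32.42
eef_pos: [0.4903, 0.0057, 0.0819]
ee_rot: [3.141, 0.001, 2.867]
force: [-0.6, 0.5, -4.7]
width: 0.0355
gripper_force: 45.9
```

```bash
python3 - <<'E'
from h import *
im,m=shot("wrist","w13.png"); s=get_state(); print(s["eef_pos"],s["ee_rot"])
held(im,m,s["eef_pos"],s["ee_rot"][2],.042,.036,.07,.042)
cv2.imwrite('pics/c13.png',cv2.resize(im[130:290,200:440],None,fx=3,fy=3,interpolation=2))
E
```

```text
[0.49030958 0.00576298 0.08202057] [3.14113485e+00 8.01181231e-04 2.86740690e+00]
blob [ 282  190   67   65 3546] foot edge pred [316.1 191.2] widest row left/right pred [343.7 217.8] [288.5 217.9]
```

View pics/c13.png

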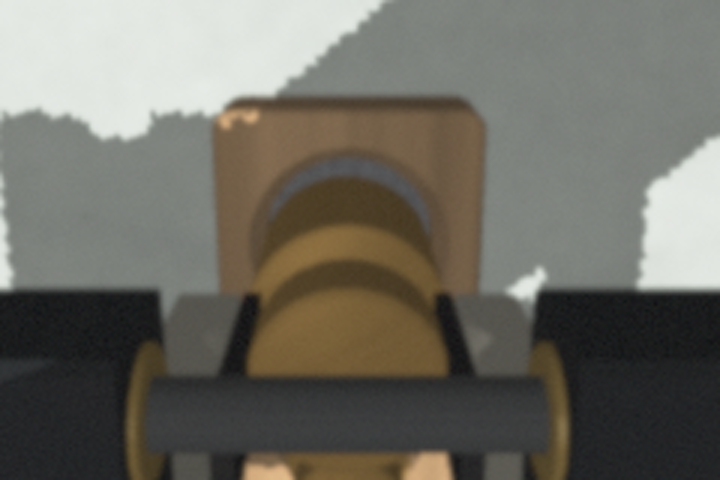

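The largest is held upright and lined up with its hole, with foot and hole both centred near x=348 in the crop. Now it goes down.

Request:
apply_moves:
  steps:
    - {"translation": [0, 0, -0.015], "rotation": [0, 0, 0]}
    - {"translation": [0, 0, -0.03], "rotation": [0, 0, 0]}
    - {"translation": [0, 0, -0.045], "rotation": [0, 0, 0]}
    - {"translation": [0, 0, -0.06], "rotation": [0, 0, 0]}
    - {"translation": [0, 0, -0.075], "rotation": [0, 0, 0]}
    - {"translation": [0, 0, -0.087], "rotation": [0, 0, 0]}
    - {"translation": [0, 0, -0.097], "rotation": [0, 0, 0]}
    - {"translation": [0, 0, -0.105], "rotation": [0, 0, 0]}
    - {"translation": [0, 0, -0.112], "rotation": [0, 0, 0]}
    - {"translation": [0, 0, -0.112], "rotation": [0, 0, 0]}

```text
t: 33.3
eef_pos: [0.49, 0.0058, 0.0533]
ee_rot: [3.142, 0.0, 2.867]
force: [1.1, 1.0, -6.8]
width: 0.0343
gripper_force: 45.9
```

Request:
apply_moves:
  steps:
    - {"translation": [0, 0, -0.002], "rotation": [0, 0, 0]}
    - {"translation": [0, 0, -0.004], "rotation": [0, 0, 0]}
    - {"translation": [0, 0, -0.006], "rotation": [0, 0, 0]}
    - {"translation": [0, 0, -0.008], "rotation": [0, 0, 0]}
    - {"translation": [0, 0, -0.01], "rotation": [0, 0, 0]}
    - {"translation": [0, 0, -0.01], "rotation": [0, 0, 0]}
    - {"translation": [0, 0, -0.01], "rotation": [0, 0, 0]}
    - {"translation": [0, 0, -0.01], "rotation": [0, 0, 0]}
    - {"translation": [0, 0, -0.01], "rotation": [0, 0, 0]}
    - {"translation": [0, 0, -0.01], "rotation": [0, 0, 0]}

```text
t: 34.13
eef_pos: [0.4905, 0.0056, 0.0526]
ee_rot: [3.141, 0.002, 2.868]
force: [-3.7, -0.6, 12.0]
width: 0.035
gripper_force: 47.2
```

Seated: the tip is at 0.0526 against 0.052 expected. Now release, rise, back away and check.

Request:
apply_moves:
  steps:
    - {"translation": [0, 0, 0.006], "rotation": [0, 0, 0]}
    - {"translation": [0, 0, 0.006], "rotation": [0, 0, 0]}
    - {"translation": [0, 0, 0.006], "rotation": [0, 0, 0]}
    - {"translation": [0, 0, 0.006], "rotation": [0, 0, 0]}
    - {"translation": [0, 0, 0.02], "rotation": [0, 0, 0]}
    - {"translation": [0, 0, 0.06], "rotation": [0, 0, 0]}
    - {"translation": [0, 0, 0.16], "rotation": [0, 0, 0]}
    - {"translation": [0, 0, 0.28], "rotation": [0, 0, 0]}
    - {"translation": [0, 0, 0.4], "rotation": [0, 0, 0]}
    - {"translation": [0, 0, 0.55], "rotation": [0, 0, 0]}
  jaw: -0.4

```text
t: 34.97
eef_pos: [0.4887, 0.0054, 0.1889]
ee_rot: [-3.14, -0.002, 2.867]
force: [0.9, 0.6, -0.4]
width: 0.0612
gripper_force: 0.0
```

Request:
apply_moves:
  steps:
    - {"translation": [-0.02, -0.1, 0], "rotation": [0, 0, 0]}
    - {"translation": [-0.04, -0.2, 0], "rotation": [0, 0, 0]}
    - {"translation": [-0.06, -0.3, 0], "rotation": [0, 0, 0]}
    - {"translation": [-0.08, -0.4, 0], "rotation": [0, 0, 0]}
    - {"translation": [-0.1, -0.5, 0], "rotation": [0, 0, 0]}
    - {"translation": [-0.1, -0.6, 0], "rotation": [0, 0, 0]}
    - {"translation": [-0.1, -0.7, 0], "rotation": [0, 0, 0]}
    - {"translation": [-0.1, -0.8, 0], "rotation": [0, 0, 0]}
    - {"translation": [-0.1, -0.9, 0], "rotation": [0, 0, 0]}
    - {"translation": [-0.1, -1.0, 0], "rotation": [0, 0, 0]}

```text
t: 35.8
eef_pos: [0.4646, -0.2456, 0.1888]
ee_rot: [3.142, 0.0, 2.867]
force: [1.0, 0.5, -0.3]
width: 0.0612
gripper_force: 0.0
```

```bash
python3 - <<'E'
from h import *
a,ma=shot("scene","s14.png"); b,mb=shot("top","t14.png")
u,v=map(int,proj(ma,(.56,-.015,.04)))
r=lambda i,w,h:cv2.resize(i,(w,h),interpolation=2)
cv2.imwrite('pics/c14.png',np.hstack([r(a[v-40:v+40,u-50:u+50],400,320),r(b[140:260,210:360],400,320)]))
mk=cv2.inRange(cv2.cvtColor(b,cv2.COLOR_BGR2HSV),(10,130,90),(28,255,255)); w=cv2.imread('pics/top0.png')
# bottle caps before/after
for n,(x,y) in dict(blue=(215,216),red=(388,171)).items():
    for im in (w,b):
        g=cv2.inRange(cv2.cvtColor(im[y-9:y+9,x-9:x+9],cv2.COLOR_BGR2HSV),(0,60,0),(30,255,110)); M=cv2.moments(g); print(n,M['m10']/M['m00'],M['m01']/M['m00'],M['m00']/255)
E
```

```text
blue 9.88888888888889 9.472222222222221 36.0
blue 9.59375 9.46875 32.0
red 7.057142857142857 10.628571428571428 35.0
red 7.125 10.59375 32.0
```

View pics/c14.png

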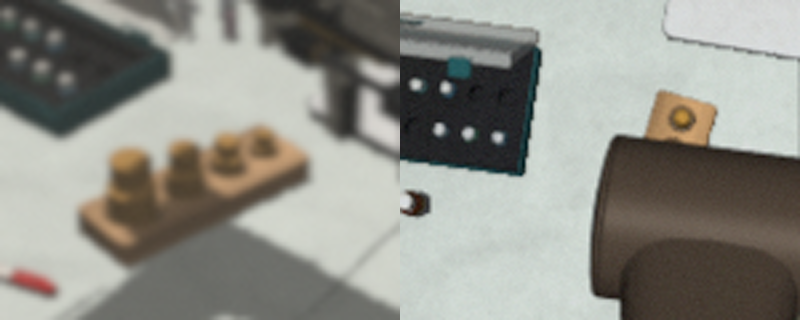

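The scene crop shows all four weights upright and seated, from the smallest at (265,140) to the largest at (130,180). The bottles have not moved.

```bash
python3 -c "
from station import *
print(job_done())"
```

```text
the job is handed in; nothing more can be done
None
```

All four weights are upright and fully seated in their holes, in order from smallest to largest; none were knocked over, the dye bottles have not moved, and the job was handed in at about 36 s of the 109 s allowed.

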